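# Film a potsherd from a hand-held probe while its turntable coasts

### The arm

A 7-joint arm with a two-finger parallel gripper is mounted at the origin on the work surface. World frame = base frame: x ahead of the robot, y to its left, z up, the work surface at z = 0. Lengths are in m, angles in rad, forces in N, time in s.
With the tool pointing down it reaches from about 0.425 to 0.975 m from the base axis. Payload 16.7 kg.
Tool frame: the origin (TCP) lies at the very end of the fingers, on their centre line; the grasp point (between the pads) lies 19 mm behind it; z points along the fingers, y is the line along which they close (so a half turn about z gives the same grasp; the last joint's range is limited). The gripper opens to 85 mm and grips with 20 to 120 N. Pads are 22 mm wide; open, the fingers measure 114 mm over their backs; the gripper's body (76 mm by 85 mm) begins 54 mm behind the grasp point. The pads swing forward as they close: fully open they stand 13 mm farther back than shut.
Start: joints at [1.026, 0.426, 0.074, 1.606, -0.034, 1.111, -0.067], TCP at [0.26, -0.623, 0.231] pointing down, gripper open.
Joint ranges: [-2.85, 2.85], [-0.5, 2.14], [-1.23, 1.37], [0.21, 2.46], [-1.02, 4.16], [0.16, 2.05], [-2.73, 2.73]. Speed limits (rad/s): [1.89, 1.89, 2.39, 2.39, 3.01, 3.01, 3.01].

### API

Orientations are given as a rotation vector (axis times angle).
In Python, from plant import * gives the robot as it stands. The module is installed in compiled form; this text tells all that it offers.
- The arm moves only by the tool drive_tool, never from a script. Its argument "rows" is text: rows parted by semicolons, each of 7 numbers parted by spaces: the shift along the tool's x, y, z as a fraction of full scale, then the turn, a rotation vector about the tool's x, y, z as a fraction of full scale, then the opening, from 0 (shut) to 1 (fully open). A call has 1 to 5 rows; each row is the pose to reach, as a shift and turn from the pose commanded when the call began, along the tool's axes at that moment, turning the shorter way round; what a row does not reach only later rows make up. Full scale, the value 1, is 0.8 m for a shift and pi rad for a turn. A row lasts 1/12 s, in which the tool goes at most 41.7 mm and 7.16 degrees, less where a joint would pass 70% of its speed; a pose out of reach is approached as far as the arm can. A call with a number of a shift or a turn outside -1 to 1 is refused whole. A call with a gripper value outside its range is refused whole. The fingers move at their own pace and stop on an object; "squeeze" is the grip in N (left out, the last holds). Time passes only in rows, so rows that repeat a pose let the fingers close. It gives the time, the measured TCP pose, the force, the opening and the grip force at its end, in the units of the state.
- state(): the state, without advancing time (a new reading comes with each control period).
- read_camera(name): name is "scene" or "top" or "wrist"; returns (picture, depth): 400x640x3 uint8, red, green, blue; 400x640 float32, m along the optical axis (not along the pixel's ray), 0 where there is no reading.
- camera_model(name): a dict with "mtx" (3x3 intrinsics, pixels), "D" ([k1, k2, p1, p2, k3] as OpenCV has them; the pictures are not rectified), "rvec" (rotation vector, rad) and "tvec" (3), from world to camera coordinates, as OpenCV has them; the wrist camera has in their place "hand_eye" (4x4, takes a point from camera to tool coordinates, whose origin is the TCP and whose axes are the flange's). Camera axes: x right, y down, z forward; pixel columns grow to the right and rows downward; lengths in m; the calibration is good to about 2 mm. A picture is of the moment at which its call begins: read the wrist's pose just before it. camera_model takes no time and is no camera call.
- finish_job(): hands the job in; it is judged then, once.
The state is a dict: "clock": time; "joint_pos": joint angles; "joint_velocities": joint speeds; "joint_efforts": joint torques, N m; "ee_pos": TCP position; "tool_rot": TCP orientation; "force": force on the tool from outside, world axes, zero at the start; "moment": the same for the moment, N m; "grip_width": finger opening in m; "finger_force": force on a finger pad.
Only numpy, scipy, OpenCV 4.12 (cv2) and the standard library are available. Lean on these libraries where they do the work, as an engineer would, in place of code of your own. Each camera call takes 0.05 s, during which the arm holds its last target. There are 200 camera calls.

### The job

Take the camera probe out of its stand, and gently push the turntable's finger post so that the plate turns by itself, at a calm pace (faster than one turn in 20 s, never as fast as one turn in 3 s). With nothing touching the turning plate, then keep the probe upright, its nose a few centimetres above the crown of the potsherd that rides on the plate and no more than 2 cm to the side of it, following it round for five unbroken seconds. Never touch the sherd, leave the other things alone, and finish holding the probe upright in the gripper, raised so that its nose is at least 20 cm above the table; the plate may still be turning.

Things in the scene. Friction and masses are not known exactly. Their poses are not given: they have to be found in the camera images.
- turntable: Foot of the turntable, a flat dark steel disc 170 mm across fixed to the table, with the black plate above it on a free-running upright bearing. Origin: on the turning axis, at the table top. The plate is 280 mm across; its upper face is 60 mm above the table. It has no motor and no stops, and turns either way without limit.
- wheel (a joint): Angle of the plate about the upright axis, rad, growing counter-clockwise seen from above, not wrapped. Sherd and finger post lie across the axis from each other. Moment of inertia of plate and load: nominally 0.02 kg m2 (0.013 to 0.03); bearing drag nominally 0.0012 N m s/rad plus 0.0003 N m of dry friction, so that it loses half its speed in roughly 5 to 14 s.
- post_top (a point): Centre of the top of the finger post: the only upright steel pin on the plate, 16 mm in diameter, 45 mm tall (from 60 to 105 mm above the table), 115 mm from the turning axis, straight across from the sherd. It turns with the plate.
- sherd: The potsherd to be filmed: a curved piece of fired clay, about 62 x 62 mm, crown upwards, on a small rubber pad fixed on the plate 90 mm from the turning axis. Origin: underside of the pad, on the plate's face; z up, x pointing away from the turning axis. It turns with the plate and is fixed to it.
- sherd_crown (a point): Highest point of the sherd, its crown, 26 mm above the plate's face (86 mm above the table) and 90 mm from the turning axis.
- stand: Stand of the probe: a grey plastic block 85 x 85 x 50 mm high, fixed to the table, with an upright 26 mm round hole through its middle. Origin: centre of its underside. It stands to the left or to the right of the turntable.
- probe: Camera probe, 120 mm long, 0.18 kg, nose down in the stand: a round steel nose 22 mm in diameter, 40 mm long (in the hole), then a square white body 34 x 34 x 80 mm, its shoulder resting on the stand. Origin: centre of the nose's end face, 10 mm above the table at the start; z up, x and y square to the flat sides. Grip two flat sides 95 mm above the origin, 20 to 60 N.
- brush_pot: White pot with three brush handles, 76 mm wide, 135 mm high in all, fixed; it stands on the other side of the turntable from the stand. Origin: centre of its underside. Not part of the job.
- mouse: Black round computer mouse, 62 mm across, 34 mm high, loose, to the far right. Not part of the job.
- mug: White mug, 82 mm across, 95 mm high, loose, to the far left. Not part of the job.
- lens_cap: Black lens cap, 36 mm across, 12 mm thick, loose, beyond the turntable. Not part of the job.
- lens_cap2: Second black lens cap of the same size, loose, beyond the turntable. Not part of the job.
- spatula: Small spatula lying flat on the near right side, 170 mm long, loose. Not part of the job.
Things that resemble listed ones, but are neither listed nor needed, are in the scene too. What is shaped like the stand but turquoise or yellow is not meant. There is more than one size of the probe; the job needs the smaller.

How it is judged:
By the outcome, as a careful person would: the job done as asked, in the order asked, and still so for the second after the job is handed in, while the arm keeps its last pose, push and grip.
It also fails if it takes over 53 s, if anything falls off the work surface, if the arm or the gripper's body presses on something with over 40 N, if the wrist force passes 120 N, or if a joint passes its speed limit or range.

## Working session

There is one attempt and no reset: what is moved stays moved. The work goes in short steps, Python scripts to look and compute and a tool call to move; the robot and the scene stay as the last step left them, time stands still between calls to the robot, and variables do not carry over. Pictures are saved under pics/ and viewed, at most 10 in all, crops included, and the job is handed in when it is done.

Besides the shell and the picture viewer there is one more tool, called after ">>>" by a JSON object that holds its "fn" and its "kwargs". drive_tool: Moves the arm, as the interface text tells. Shift numbers are shares of 0.8 m and turn numbers shares of pi rad, none past 1 either way. Its arguments: {"type":"object","properties":{"rows":{"type":"string"},"squeeze":{"type":"number"}},"required":["rows"]}

```bash
mkdir -p pics; cat > h.py <<'E'
from plant import *
import numpy as np, cv2
def save(n,im): cv2.imwrite('pics/'+n,im[:,:,::-1])
def ray(cam,px):
    m=camera_model(cam); K=np.array(m['mtx'],float);D=np.array(m['D'],float)
    n=cv2.undistortPoints(np.array(px,float).reshape(-1,1,2),K,D).reshape(-1,2)
    d=np.c_[n,np.ones(len(n))]
    if 'hand_eye' in m:
        s=state();R=cv2.Rodrigues(np.array(s['tool_rot'],float))[0];H=np.array(m['hand_eye'])
        return R@H[:3,3]+np.array(s['ee_pos']), d@(R@H[:3,:3]).T
    R=cv2.Rodrigues(np.array(m['rvec'],float))[0]
    return -R.T@np.array(m['tvec'],float).ravel(), d@R
def onz(cam,px,z):
    o,d=ray(cam,px); return o+d*((z-o[2])/d[:,2])[:,None]
def dep(cam,px,D):
    o,d=ray(cam,px); return o+d*np.array([D[int(p[1]),int(p[0])] for p in px])[:,None]
E
python3 - <<'E'
from h import *
s=state();print({k:np.round(v,3).tolist() for k,v in s.items()})
a,da=read_camera('scene');b,db=read_camera('top')
save('scene.png',a);save('top.png',b);np.savez('d.npz',da=da,db=db,a=a,b=b)
for c in('scene','top'):
    o,d=ray(c,[[320,200]]);print(c,o,d)
print(camera_model('wrist')['hand_eye'])
E
```

```text
{'clock': 0.0, 'joint_pos': [1.025, 0.427, 0.074, 1.607, -0.034, 1.111, -0.067], 'joint_velocities': [0.0, -0.0, 0.0, -0.001, -0.0, 0.0, -0.0], 'joint_efforts': [-0.001, -94.984, 3.76, -46.351, 0.019, 0.01, -0.0], 'ee_pos': [0.26, -0.622, 0.231], 'tool_rot': [-3.079, -0.617, 0.001], 'force': [-0.355, 0.144, 0.311], 'moment': [-0.013, -0.028, -0.023], 'finger_force': 0.0, 'grip_width': 0.086}
scene [ 1.01605886 -0.33302422  0.9615284 ] [[-0.43204002  0.35156047 -0.83070511]]
top [0.33169799 0.03941245 1.31215847] [[ 0.15983428  0.02012156 -0.98697461]]
[[-7.95907051e-04 -9.45446539e-01 -3.25776317e-01  8.31139469e-02]
 [ 9.99998987e-01 -3.67998372e-04 -1.37512592e-03 -6.08297840e-04]
 [ 1.18022289e-03 -3.25777082e-01  9.45445874e-01 -1.43995555e-01]
 [ 0.00000000e+00  0.00000000e+00  0.00000000e+00  1.00000000e+00]]
```

View pics/scene.png

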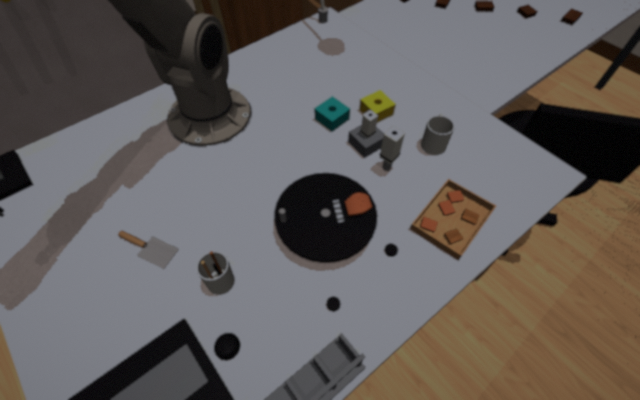

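View pics/top.png

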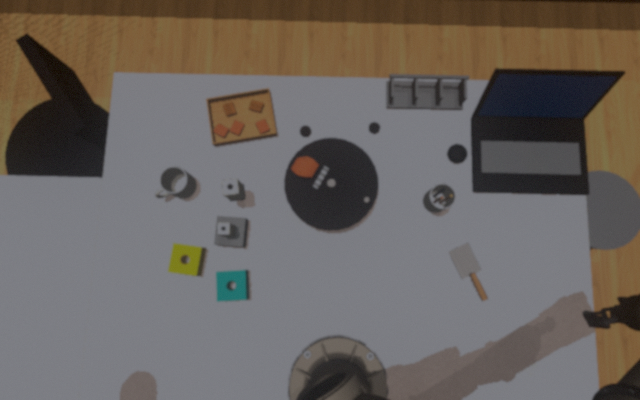

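Scene and top both show the turntable (top 331,184), sherd (306,167), post (366,199). There are two probe candidates: one in the grey stand (top 224,228 / scene 370,123), and a larger one standing free (top 232,187 / scene 392,145). The one in the grey stand fits the description. I'll confirm it with a crop and measure.

```bash
python3 - <<'E'
from h import *
z=np.load('d.npz');a,b,da,db=z['a'],z['b'],z['da'],z['db']
im=np.hstack([cv2.resize(a[80:190,330:440],(400,400),interpolation=2),cv2.resize(b[165:265,190:290],(400,400),interpolation=2)]);save('crop.png',im)
def comps(mask,cam,zz,lo,name):
    n,l,st,c=cv2.connectedComponentsWithStats(mask.astype(np.uint8))
    for i in range(1,n):
        if st[i,4]>lo:
            r=cv2.minAreaRect(np.argwhere(l==i)[:,::-1].astype(np.float32))
            print(name,cam,st[i].tolist(),c[i].round(1),onz(cam,[c[i]],zz)[0].round(4),np.round(r[1],1),round(r[2],1))
hb=cv2.cvtColor(b,cv2.COLOR_RGB2HSV)
# world points map for top
v,u=np.mgrid[0:400,0:640]; px=np.c_[u.ravel(),v.ravel()]
o,d=ray('top',px);P=(o+d*db.reshape(-1,1)).reshape(400,640,3)
Z=P[...,2]
reg=np.zeros((400,640),bool);reg[170:260,200:260]=1
print('probe tops Z',Z[222:235:3,218:234:3].round(3),Z[182:195:3,224:240:3].round(3))
for (y0,y1,x0,x1,zl,n) in((205,260,205,260,.115,'small'),(165,205,215,250,.13,'big')):
    m=np.zeros_like(reg);m[y0:y1,x0:x1]=1;m&=Z>zl;m&=db>0
    zz=np.median(Z[m]);print(n,zz);comps(m,'top',zz,15,n)
m=np.zeros_like(reg);m[205:260,205:260]=1;m&=(Z>.03)&(Z<.07);comps(m,'top',.05,30,'stand')
# plate
m=np.zeros_like(reg);m[130:240,275:385]=1;m&=(Z>.045)&(Z<.075);m2=m.astype(np.uint8);m2=cv2.morphologyEx(m2,cv2.MORPH_CLOSE,np.ones((9,9)))
comps(m2,'top',.06,500,'plate')
cs=max(cv2.findContours(m2,0,2)[0],key=len)
W=onz('top',cs.reshape(-1,2).astype(float),.06);c,r=cv2.minEnclosingCircle((W[:,:2]*1000).astype(np.float32));print('circ',c,r)
A=np.c_[2*W[:,:2],np.ones(len(W))];q=np.linalg.lstsq(A,(W[:,:2]**2).sum(1),rcond=None)[0];print('fit',q[:2],np.sqrt(q[2]+q[:2]@q[:2]))
m=(hb[...,0]<18)&(hb[...,1]>110);mm=np.zeros_like(reg);mm[145:190,285:325]=1;comps(m&mm,'top',.08,40,'sherd')
mm[:]=0;mm[190:212,352:378]=1;g=cv2.cvtColor(b,cv2.COLOR_RGB2GRAY);print(g[190:210:2,355:378:2]);comps(mm&(g>80),'top',.105,4,'post')
print('postZ',Z[195:204,362:372].max())
E
```

```text
probe tops Z [[0.129 0.129 0.13  0.131 0.052 0.05 ]
 [0.132 0.134 0.132 0.133 0.125 0.087]
 [0.132 0.128 0.133 0.133 0.12  0.085]
 [0.131 0.13  0.131 0.128 0.12  0.085]
 [0.055 0.125 0.124 0.129 0.112 0.084]] [[0.159 0.157 0.156 0.158 0.155 0.142]
 [0.157 0.157 0.155 0.156 0.16  0.144]
 [0.157 0.159 0.157 0.155 0.158 0.144]
 [0.158 0.158 0.155 0.158 0.158 0.154]
 [0.156 0.159 0.158 0.148 0.14  0.138]]
small 0.1308556598762709
small top [218, 222, 13, 13, 165] [224.  227.9] [0.4388 0.3257 0.1309] [12. 12.] 90.0
big 0.1562003147093911
big top [222, 178, 19, 19, 299] [231.1 186.8] [0.5496 0.307  0.1562] [17.5 17.5] 82.9
stand top [214, 215, 33, 32, 662] [232.1 231.3] [0.4369 0.3209 0.05  ] [30.6 29.3] 4.8
plate top [285, 137, 94, 93, 6497] [332.7 184.2] [0.5826 0.0288 0.06  ] [92. 93.] 90.0
circ (587.7916259765625, 33.415496826171875) 139.92901611328125
fit [0.58772179 0.03343198] 0.13822340213289253
sherd top [291, 156, 28, 22, 445] [304.6 166.5] [0.6295 0.1124 0.08  ] [23.2 22.2] 29.7
[[ 38  43  39  42  43  41  41  42  40  45  43  74]
 [ 40  38  40  38  40  39  43  43  42  43  44  79]
 [ 40  41  39  40  41  42  38  42  43  45  47  84]
 [ 40  41  39  40  47  59  62  49  43  42  50  98]
 [ 41  39  40  42  59  95 101  69  41  42  63 107]
 [ 38  41  43  39  61 100 106  72  44  48  85 118]
 [ 41  41  43  44  47  68  73  48  42  56  97 121]
 [ 40  41  42  39  43  41  41  38  45  74 112 123]
 [ 40  41  41  36  41  44  41  42  55  90 118 124]
 [ 43  44  40  42  38  43  39  49  75 106 122 124]]
post top [369, 193, 9, 19, 72] [374.8 205.5] [ 0.5153 -0.0912  0.105 ] [18.  8.] 90.0
post top [364, 197, 5, 5, 19] [366.2 199.2] [ 0.5327 -0.0666  0.105 ] [3.5 4.2] 45.0
postZ 1.3121584673842404
```

View pics/crop.png

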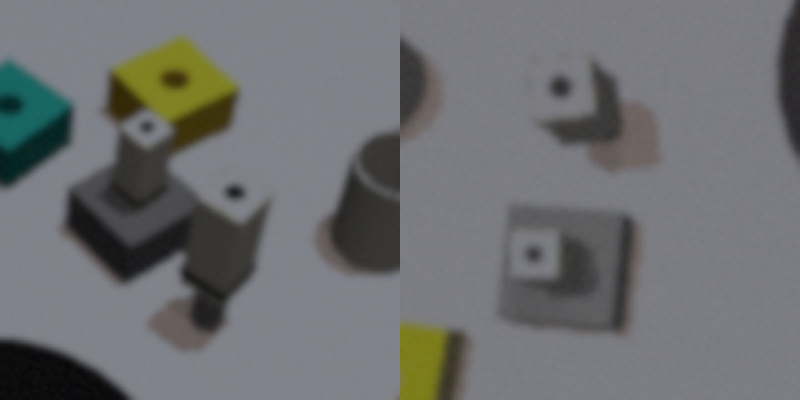

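The crop confirms it: the small probe (top face 12 px, top at z = 0.131) sits in the grey stand at about (0.439, 0.325). The free one is larger, with its top at 0.156. Plate centre is (0.588, 0.033) and post radius is 0.114, both matching the given sizes. Moving now.

>>> {"fn": "drive_tool", "kwargs": {"rows": "0.1875 -0.135 -0.03 0 0 0 1;0.1875 -0.135 -0.03 0 0 0 1;0.1875 -0.135 -0.03 0 0 0 1;0.1875 -0.135 -0.03 0 0 0 1;0.1875 -0.135 -0.03 0 0 0 1"}}

```text
clock: 0.52
ee_pos: [0.36, -0.4609, 0.2558]
tool_rot: [-3.078, -0.624, -0.002]
force: [1.2, -0.4, 0.2]
grip_width: 0.0854
finger_force: 0.0
```

>>> {"fn": "drive_tool", "kwargs": {"rows": "0.1875 -0.135 -0.03 0 0 0 1;0.1875 -0.135 -0.03 0 0 0 1;0.1875 -0.135 -0.03 0 0 0 1;0.1875 -0.135 -0.03 0 0 0 1;0.1875 -0.135 -0.03 0 0 0 1"}}

```text
clock: 0.93
ee_pos: [0.4564, -0.303, 0.28]
tool_rot: [-3.078, -0.625, -0.002]
force: [0.3, 0.7, -0.6]
grip_width: 0.0852
finger_force: 0.0
```

>>> {"fn": "drive_tool", "kwargs": {"rows": "0.1875 -0.135 -0.03 0 0 -0.374 1;0.1875 -0.135 -0.03 0 0 -0.374 1;0.1875 -0.135 -0.03 0 0 -0.374 1;0.1875 -0.135 -0.03 0 0 -0.374 1;0.1875 -0.135 -0.03 0 0 -0.374 1"}}

```text
clock: 1.35
ee_pos: [0.5527, -0.145, 0.3039]
tool_rot: [-2.732, -1.549, -0.003]
force: [-0.4, 0.3, -0.6]
grip_width: 0.0854
finger_force: 0.0
```

>>> {"fn": "drive_tool", "kwargs": {"rows": "0.177 -0.174 0.028 0 0 -0.172 1;0.177 -0.174 0.028 0 0 -0.172 1;0.177 -0.174 0.028 0 0 -0.172 1;0.177 -0.174 0.028 0 0 -0.172 1;0.177 -0.174 0.028 0 0 -0.172 1"}}

```text
clock: 1.77
ee_pos: [0.5046, 0.046, 0.2806]
tool_rot: [-2.221, -2.221, 0.0]
force: [0.6, 0.8, 0.8]
grip_width: 0.0851
finger_force: 0.0
```

>>> {"fn": "drive_tool", "kwargs": {"rows": "0.174 -0.042 0.02 0 0 0 1;0.174 -0.042 0.02 0 0 0 1;0.174 -0.042 0.02 0 0 0 1;0.174 -0.042 0.02 0 0 0 1;0.174 -0.042 0.02 0 0 0 1"}}

```text
clock: 2.18
ee_pos: [0.4717, 0.1873, 0.2646]
tool_rot: [-2.224, -2.217, -0.0]
force: [0.4, 0.2, -0.0]
grip_width: 0.0851
finger_force: 0.0
```

>>> {"fn": "drive_tool", "kwargs": {"rows": "0.174 -0.042 0.02 0 0 0 1;0.174 -0.042 0.02 0 0 0 1;0.174 -0.042 0.02 0 0 0 1;0.174 -0.042 0.02 0 0 0 1;0.174 -0.042 0.02 0 0 0 1"}}

```text
clock: 2.6
ee_pos: [0.4392, 0.3263, 0.2484]
tool_rot: [-2.225, -2.215, 0.0]
force: [-0.6, -0.4, 0.6]
grip_width: 0.0855
finger_force: 0.0
```

```bash
python3 - <<'E'
from h import *
s=state();print(s['clock'],s['ee_pos'],s['tool_rot'],np.round(s['joint_pos'],2))
a,d=read_camera('wrist');save('w1.png',a);np.savez('w1.npz',a=a,d=d)
v,u=np.mgrid[0:400,0:640];o,r=ray('wrist',np.c_[u.ravel(),v.ravel()]);P=(o+r*d.reshape(-1,1)).reshape(400,640,3)
m=((abs(P[...,2]-.13)<.012)&(d>0)&(abs(P[...,0]-.44)<.05)&(abs(P[...,1]-.325)<.05)).astype(np.uint8)
m=cv2.morphologyEx(m,cv2.MORPH_CLOSE,np.ones((7,7)));m=cv2.morphologyEx(m,cv2.MORPH_OPEN,np.ones((7,7)))
c=max(cv2.findContours(m,0,2)[0],key=cv2.contourArea).reshape(-1,2)
W=onz('wrist',c.astype(float),.13)[:,:2]*1000
print('px',c.min(0),c.max(0),'rect mm',cv2.minAreaRect(W.astype(np.float32)),'Z',np.median(P[...,2][m>0]))
m=((abs(P[...,2]-.05)<.01)&(d>0)&(abs(P[...,0]-.44)<.07)&(abs(P[...,1]-.325)<.07)).astype(np.uint8)
c=np.vstack([k.reshape(-1,2) for k in cv2.findContours(m,0,2)[0] if cv2.contourArea(k)>300]);W=onz('wrist',c.astype(float),.05)[:,:2]*1000
print('stand',cv2.minAreaRect(W.astype(np.float32)))
E
```

```text
2.6 [0.43924713 0.32627516 0.24835822] [-2.22466119e+00 -2.21518286e+00  1.91997013e-04] [-0.18  0.27 -0.67  1.84  0.18  1.1  -0.93]
px [294 163] [336 206] rect mm ((437.696044921875, 327.5399475097656), (35.57417297363281, 33.72502136230469), 89.66116333007812) Z 0.13120859134656646
stand ((437.4873352050781, 326.2194519042969), (87.01068115234375, 85.47921752929688), 86.9568862915039)
```

View pics/w1.png

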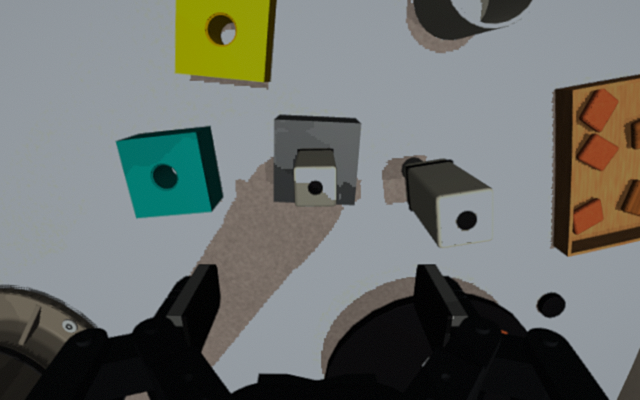

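The wrist view shows the small probe at (315,185), square to the fingers and centred between them. Its measured top is 34–36 mm across at z = 0.131. Descending to grip.

>>> {"fn": "drive_tool", "kwargs": {"rows": "0.001 -0.002 0.05 0 0 0 1;0.001 -0.002 0.1 0 0 0 1;0.001 -0.002 0.15 0 0 0 1;0.001 -0.002 0.19 0 0 0 1;0.001 -0.002 0.203 0 0 0 1"}}

```text
clock: 3.07
ee_pos: [0.4387, 0.3197, 0.0823]
tool_rot: [-2.234, -2.209, 0.009]
force: [-1.0, -1.3, -0.3]
grip_width: 0.0854
finger_force: 0.0
```

>>> {"fn": "drive_tool", "kwargs": {"rows": "0 0 0 0 0 0 0;0 0 0 0 0 0 0;0 0 0 0 0 0 0;0 0 0 0 0 0 0;0 0 0 0 0 0 0", "squeeze": 45}}

```text
clock: 3.48
ee_pos: [0.4403, 0.3234, 0.0881]
tool_rot: [2.232, 2.21, 0.003]
force: [0.0, -0.0, 9.3]
grip_width: 0.0333
finger_force: 49.6
```

>>> {"fn": "drive_tool", "kwargs": {"rows": "0 0 0 0 0 0 0;0 0 0 0 0 0 0;0 0 0 0 0 0 0;0 0 0 0 0 0 0;0 0 0 0 0 0 0"}}

```text
clock: 3.9
ee_pos: [0.4403, 0.3234, 0.0881]
tool_rot: [2.232, 2.21, 0.003]
force: [-2.9, -1.8, 12.9]
grip_width: 0.0334
finger_force: 49.9
```

>>> {"fn": "drive_tool", "kwargs": {"rows": "0 0 -0.01 0 0 0 0;0 0 -0.03 0 0 0 0;0 0 -0.06 0 0 0 0;0 0 -0.09 0 0 0 0;0 0 -0.12 0 0 0 0"}}

```text
clock: 4.32
ee_pos: [0.4396, 0.323, 0.1845]
tool_rot: [-2.232, -2.211, -0.001]
force: [0.4, -0.4, -1.1]
grip_width: 0.0337
finger_force: 48.3
```

>>> {"fn": "drive_tool", "kwargs": {"rows": "0 0 -0.03 0 0 0 0;0 0 -0.06 0 0 0 0;0 0 -0.08 0 0 0 0;0 0 -0.08 0 0 0 0;0 0 -0.08 0 0 0 0"}}

```text
clock: 4.73
ee_pos: [0.4401, 0.323, 0.2477]
tool_rot: [2.232, 2.21, 0.003]
force: [0.1, 0.6, -2.2]
grip_width: 0.0334
finger_force: 48.4
```

```bash
python3 - <<'E'
from h import *
s=state();print(s['clock'],s['ee_pos'],s['tool_rot'],s['force'],s['grip_width'])
a,d=read_camera('scene');b,e=read_camera('top');w,f=read_camera('wrist');np.savez('g.npz',a=a,d=d,b=b,e=e,w=w,f=f)
save('g.png',np.hstack([cv2.resize(a[70:190,320:440],(400,400),interpolation=2),cv2.resize(w[60:320,190:450],(400,400))]))
E
```

```text
4.7333 [0.44008153 0.32304795 0.24774626] [2.23174288 2.2097883  0.00330762] [ 0.1361537   0.55182747 -2.19427978] 0.03340043306292171
```

View pics/g.png

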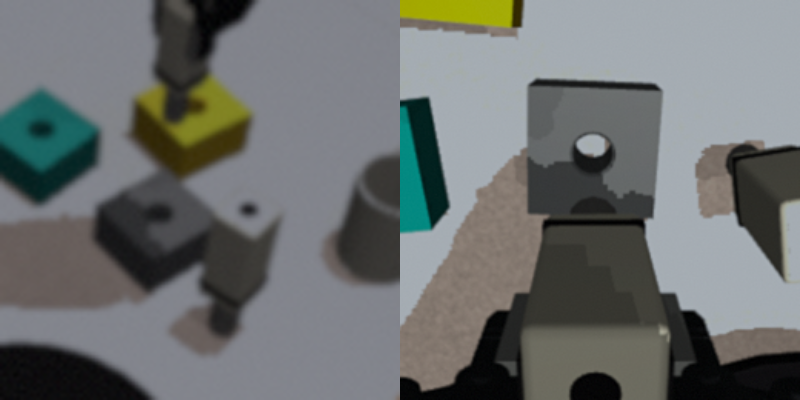

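The scene and wrist crops show the empty grey stand with its hole, and the small probe upright in the fingers. Next I'll go to the start point behind the post.

>>> {"fn": "drive_tool", "kwargs": {"rows": "-0.241 0.039 0 0 0 0 0;-0.241 0.039 0 0 0 0 0;-0.241 0.039 0 0 0 0 0;-0.241 0.039 0 0 0 0 0;-0.241 0.039 0 0 0 0 0"}}

```text
clock: 5.3
ee_pos: [0.4688, 0.1259, 0.2456]
tool_rot: [-2.234, -2.208, 0.003]
force: [0.7, -1.0, -1.0]
grip_width: 0.0334
finger_force: 48.4
```

>>> {"fn": "drive_tool", "kwargs": {"rows": "-0.241 0.039 0 0 0 0 0;-0.241 0.039 0 0 0 0 0;-0.241 0.039 0 0 0 0 0;-0.241 0.039 0 0 0 0 0;-0.241 0.039 0 0 0 0 0"}}

```text
clock: 5.72
ee_pos: [0.4979, -0.0672, 0.2456]
tool_rot: [-2.235, -2.207, 0.002]
force: [1.1, -0.5, -2.0]
grip_width: 0.0332
finger_force: 48.4
```

>>> {"fn": "drive_tool", "kwargs": {"rows": "0 0 0 0 0 0 0;0 0 0 0 0 0 0"}}

```text
clock: 5.88
ee_pos: [0.498, -0.0648, 0.2454]
tool_rot: [-2.234, -2.206, 0.002]
force: [-0.3, 0.1, -1.8]
grip_width: 0.0332
finger_force: 48.4
```

```bash
cat >> h.py <<'E'
C=np.array([.588,.0334])
def post(cam,im):
    # plate-height ray cast of bright steel top within the annulus r 0.100..0.130
    v,u=np.mgrid[100:320,240:400] if cam=='scene' else np.mgrid[120:250,270:395]
    W=onz(cam,np.c_[u.ravel(),v.ravel()].astype(float),.105)[:,:2]-C
    r=np.hypot(*W.T);h=cv2.cvtColor(im,cv2.COLOR_RGB2HSV)[v.ravel(),u.ravel()]
    k=(abs(r-.115)<.014)&(h[:,2]>75)&(h[:,1]<70);return W[k],k.sum()
E
python3 - <<'E'
from h import *
s=state();print(s['clock'],s['ee_pos'],s['tool_rot'],s['force'])
a,d=read_camera('scene');b,e=read_camera('top');np.savez('p0.npz',a=a,b=b)
save('p0.png',np.hstack([cv2.resize(a[150:290,250:400],(400,373),interpolation=2),cv2.resize(b[120:260,265:415],(400,373),interpolation=2)]))
for c,i in(('scene',a),('top',b)):
    W,n=post(c,i);print(c,n,W.mean(0)+C,np.degrees(np.arctan2(W[:,1],W[:,0])).round(0))
E
```

```text
5.8833 [ 0.49795721 -0.06477862  0.24542655] [-2.23442833e+00 -2.20601729e+00  1.70016024e-03] [-0.30622588  0.06775235 -1.75045855]
scene 767 [0.52266443 0.08634695] [ 145.  144.  142.  141.  140.  139.  137.  155.  154.  152.  151.  150.
  149.  147.  146.  145.  144.  142.  141.  140.  139.  137.  136.  135.
  133.  132.  131.  130.  129.  127.  160.  159.  158.  156.  155.  154.
  153.  151.  150.  149.  148.  146.  145.  144.  142.  141.  140.  138.
  137.  136.  135.  133.  132.  131.  129.  128.  127.  126.  125.  123.
  122.  164.  163.  162.  161.  159.  158.  157.  156.  154.  153.  152.
  150.  149.  148.  146.  145.  144.  142.  141.  140.  138.  137.  136.
  134.  133.  132.  130.  129.  128.  127.  125.  124.  123.  122.  120.
  119.  118.  168.  167.  166.  165.  163.  162.  161.  160.  159.  157.
  156.  155.  153.  152.  151.  149.  148.  147.  145.  144.  142.  141.
  140.  138.  137.  136.  134.  133.  131.  130.  129.  128.  126.  125.
  124.  122.  121.  120.  119.  118.  116.  115.  114.  171.  170.  169.
  168.  166.  165.  164.  163.  162.  160.  159.  158.  1
[... 7339 characters left out ...]
-112.
 -111. -111. -110. -110. -109. -109. -108. -108. -107. -107. -113. -113.
 -112. -112. -111. -110. -110. -109. -109. -109. -108. -115. -114. -114.
 -113. -112. -112. -111. -111. -110. -110. -116. -116. -115. -114. -114.
 -113. -113. -112. -111. -111. -118. -117. -116. -116. -115. -114. -114.
 -113. -113. -112. -119. -118. -118. -117. -116. -116. -115. -114. -114.
 -120. -120. -119. -118. -117. -117. -116. -116. -115. -122. -121. -120.
 -119. -119. -118. -117. -117. -123. -122. -121. -121. -120. -119. -119.
 -118. -123. -122. -122. -121. -120. -120. -124. -124. -123. -122. -121.
 -126. -125. -124. -123. -123. -127. -126. -125. -124. -128. -127. -126.
 -129. -128. -127. -130. -129. -131.]
```

View pics/p0.png

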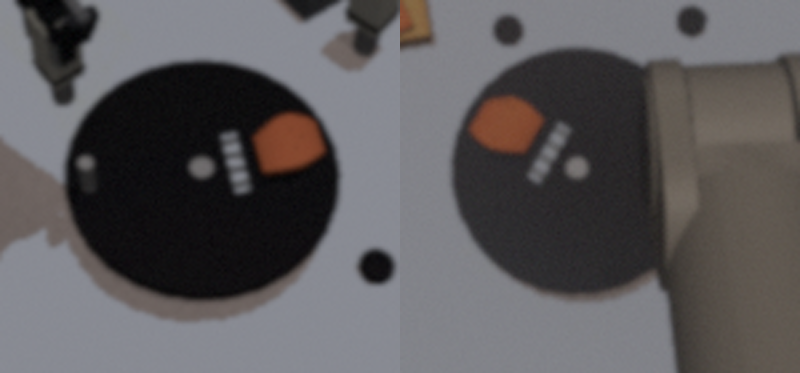

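The crops show the post at (85,165) in the scene crop, the sherd (290,143) and the stripe scale, with the probe up and clear at the left. Descending behind the post, then pushing.

>>> {"fn": "drive_tool", "kwargs": {"rows": "0 0 0.03 0 0 0 0;0 0 0.07 0 0 0 0;0 0 0.1 0 0 0 0;0 0 0.112 0 0 0 0;0 0 0.112 0 0 0 0"}}

```text
clock: 6.4
ee_pos: [0.4971, -0.062, 0.155]
tool_rot: [-2.228, -2.211, 0.003]
force: [-0.9, 0.3, -1.6]
grip_width: 0.0333
finger_force: 48.4
```

>>> {"fn": "drive_tool", "kwargs": {"rows": "0 0 0 0 0 0 0;0 0 0 0 0 0 0"}}

```text
clock: 6.57
ee_pos: [0.4993, -0.0628, 0.1583]
tool_rot: [2.231, 2.211, 0.002]
force: [0.7, -0.3, -1.4]
grip_width: 0.0334
finger_force: 48.4
```

```bash
cat >> h.py <<'E'
def wheel(cam,im):
    "sherd azimuth (deg) from orange mask at z=.08 and from the stripe at z=.06"
    v,u=np.mgrid[100:320,240:400] if cam=='scene' else np.mgrid[120:250,270:395]
    px=np.c_[u.ravel(),v.ravel()].astype(float);h=cv2.cvtColor(im,cv2.COLOR_RGB2HSV)[v.ravel(),u.ravel()]
    W=onz(cam,px,.075)[:,:2]-C;r=np.hypot(*W.T);k=(r<.135)&(r>.05)&(h[:,0]<18)&(h[:,1]>110)&(h[:,2]>60)
    S=onz(cam,px,.061)[:,:2]-C;r=np.hypot(*S.T);q=(r<.056)&(r>.022)&(h[:,2]>85)&(h[:,1]<70)
    f=lambda X:(np.round(np.degrees(np.arctan2(*X.mean(0)[::-1])),1),np.round(np.hypot(*X.mean(0)),3),len(X)) if len(X) else None
    return f(W[k]),f(S[q])
E
python3 - <<'E'
from h import *
s=state();print(s['clock'],s['ee_pos'],s['tool_rot'],s['force'])
p=np.load('p0.npz');print(wheel('scene',p['a']),wheel('top',p['b']))
a,d=read_camera('scene');print(wheel('scene',a));save('p1.png',cv2.resize(a[150:290,250:400],(600,560),interpolation=2))
E
```

```text
6.5667 [ 0.49933462 -0.06277476  0.15830878] [2.23053959e+00 2.21050576e+00 1.90403987e-03] [ 0.72825343 -0.30201018 -1.42865638]
((np.float64(64.6), np.float64(0.091), 469), (np.float64(61.5), np.float64(0.035), 113)) ((np.float64(61.6), np.float64(0.09), 444), (np.float64(63.9), np.float64(0.036), 117))
((np.float64(64.6), np.float64(0.091), 468), (np.float64(61.5), np.float64(0.035), 115))
```

View pics/p1.png

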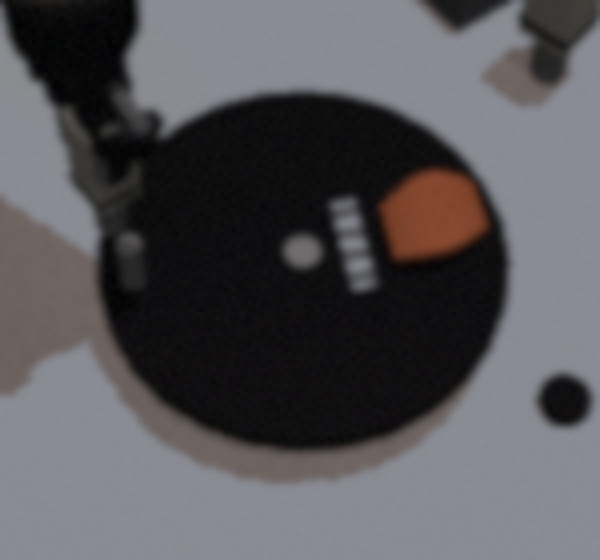

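The nose is next to the post on its near side at (115,210), the post is at (130,260), and the plate has not moved. Push.

>>> {"fn": "drive_tool", "kwargs": {"rows": "-0.0007 0.0024 0 0 0 0 0;-0.0021 0.0072 0 0 0 0 0;-0.0034 0.012 0 0 0 0 0;-0.0048 0.0168 0 0 0 0 0;-0.0065 0.0228 0 0 0 0 0"}}

```text
clock: 7.03
ee_pos: [0.5169, -0.0688, 0.157]
tool_rot: [-2.232, -2.21, 0.0]
force: [-0.2, 0.7, -0.8]
grip_width: 0.0337
finger_force: 48.5
```

>>> {"fn": "drive_tool", "kwargs": {"rows": "-0.0021 0.0072 0 0 0 0 0;-0.0045 0.0156 0 0 0 0 0;-0.0072 0.0252 0 0 0 0 0;-0.0103 0.0361 0 0 0 0 0;-0.0137 0.0481 0 0 0 0 0"}}

```text
clock: 7.45
ee_pos: [0.5559, -0.0802, 0.1569]
tool_rot: [-2.232, -2.211, -0.0]
force: [0.2, 0.3, -1.4]
grip_width: 0.0335
finger_force: 48.5
```

>>> {"fn": "drive_tool", "kwargs": {"rows": "-0.0039 0.0138 0 0 0 0 0;-0.0067 0.0234 0 0 0 0 0;-0.0081 0.0282 -0.02 0 0 0 0;-0.0081 0.0282 -0.05 0 0 0 0;-0.0081 0.0282 -0.08 0 0 0 0"}}

```text
clock: 7.87
ee_pos: [0.5778, -0.0867, 0.221]
tool_rot: [-2.231, -2.21, 0.001]
force: [1.0, -0.6, -1.4]
grip_width: 0.0341
finger_force: 48.4
```

```bash
python3 - <<'E'
from h import *
for i in range(2):
    s=state();a,d=read_camera('scene');s2=state();b,e=read_camera('top');print(s['clock'],wheel('scene',a),s2['clock'],wheel('top',b))
print(s2['ee_pos'],s2['tool_rot'],s2['grip_width'])
E
```

```text
7.8667 ((np.float64(114.1), np.float64(0.089), 415), (np.float64(112.6), np.float64(0.035), 112)) 7.9167 ((np.float64(116.1), np.float64(0.091), 449), (np.float64(118.9), np.float64(0.036), 132))
7.9667 ((np.float64(120.7), np.float64(0.09), 415), (np.float64(119.5), np.float64(0.035), 113)) 8.0167 ((np.float64(123.3), np.float64(0.09), 451), (np.float64(124.1), np.float64(0.036), 131))
[ 0.57895263 -0.08681184  0.22260466] [2.23055779 2.20869438 0.00311489] 0.03360845674345305
```

>>> {"fn": "drive_tool", "kwargs": {"rows": "0.01 0.001 0.008 0 0 0 0;0.02 0.001 0.018 0 0 0 0;0.03 0.001 0.026 0 0 0 0;0.034 0.001 0.0295 0 0 0 0;0.034 0.001 0.0295 0 0 0 0"}}

```text
clock: 8.48
ee_pos: [0.5779, -0.0577, 0.1958]
tool_rot: [-2.228, -2.212, 0.002]
force: [0.3, -0.6, -1.7]
grip_width: 0.0337
finger_force: 48.6
```

```bash
cat > m.py <<'E'
from h import *
import sys
for i in range(int(sys.argv[1])):
    for c in('scene','top'):
        s=state();a,d=read_camera(c);print(c,round(s['clock'],3),*[[float(x) for x in k] if k else None for k in wheel(c,a)])
print(np.round(s['ee_pos'],4),np.round(s['tool_rot'],3),state()['clock'],np.round(s['joint_pos'],2))
E
python3 m.py 2
```

```text
scene 8.483 [154.1, 0.09, 397.0] [156.4, 0.035, 116.0]
top 8.533 [159.1, 0.09, 455.0] [158.9, 0.036, 134.0]
scene 8.583 [157.8, 0.09, 336.0] [164.1, 0.035, 120.0]
top 8.633 [165.5, 0.09, 457.0] [165.0, 0.036, 135.0]
[ 0.5787 -0.0595  0.1973] [-2.232 -2.211  0.   ] 8.6833 [ 0.32  0.34 -0.4   1.83  0.15  1.   -0.16]
```

>>> {"fn": "drive_tool", "kwargs": {"rows": "0 0 0 0 0 0 0;0 0 0 0 0 0 0;0 0 0 0 0 0 0;0 0 0 0 0 0 0"}}

```text
clock: 9.02
ee_pos: [0.5786, -0.0596, 0.1975]
tool_rot: [2.232, 2.21, 0.0]
force: [-0.1, 0.5, -1.6]
grip_width: 0.0332
finger_force: 48.6
```

```bash
python3 m.py 1
```

```text
scene 9.017 [170.5, 0.087, 53.0] [-166.4, 0.035, 112.0]
top 9.067 [-165.6, 0.09, 462.0] [-167.4, 0.035, 130.0]
[ 0.5786 -0.0596  0.1974] [2.232 2.21  0.   ] 9.1167 [ 0.32  0.34 -0.4   1.83  0.15  1.   -0.16]
```

```bash
cat > plan.py <<'E'
from h import *
from scipy.optimize import least_squares
import sys,json,os
ncall=int(sys.argv[1]); cam=sys.argv[2] if len(sys.argv)>2 else None; start=float(sys.argv[3]) if len(sys.argv)>3 else -1e9
F='obs.json'
obs=json.load(open(F)) if os.path.exists(F) else [[7.917,116.1],[8.017,123.3],[8.533,159.1],[8.633,165.5],[9.067,194.4],[7.967,119.5],[8.483,155.5],[8.583,163],[9.017,192]]
fit=lambda o:least_squares(lambda p:p[0]+p[1]*(1-np.exp(-p[2]*(o[:,0]-9)))/p[2]-o[:,1],[190,65,.08],bounds=([0,20,.03],[400,120,.25])).x
th=lambda p,t:p[0]+p[1]*(1-np.exp(-p[2]*(np.asarray(t)-9)))/p[2]
p=fit(np.array(obs))
if cam:
    t=state()['clock'];im,_=read_camera(cam);r=wheel(cam,im);print(r)
    g=[x[0]+360*round((th(p,t)-x[0])/360) for x in r if x]
    print('pred',th(p,t),'seen',g)
    v=g[-1] if r[1] and r[1][2]>60 and abs(g[-1]-th(p,t))<15 else None
    if v: obs.append([t,float(v)]);json.dump(obs,open(F,'w'));p=fit(np.array(obs))
s=state();t=s['clock'];e=np.array(s['ee_pos']);R=cv2.Rodrigues(np.array(s['tool_rot']))[0]
print('t',t,'fit',p.round(3),'w now rad/s',np.radians(p[1]*np.exp(-p[2]*(t-9))),'th',th(p,t))
err=e[:2]+[0,.003]-C;print('probe r,az',np.hypot(*err),np.degrees(np.arctan2(err[1],err[0]))%360,'z',e[2],'rot',np.round(s['tool_rot'],3))
def tgt(t):
    a=np.radians(max(start,th(p,t)));return np.r_[C+.09*np.array([np.cos(a),np.sin(a)])-[0,.003],.197]
base=e
for c in range(ncall):
    w=[tgt(t+(c*5+i+1)/12) for i in range(5)]
    print(';'.join('%.3f %.3f %.3f 0 0 0 0'%tuple(R.T@(x-base)/.8) for x in w));base=w[-1]
E
python3 plan.py 4 scene 264
```

```text
((np.float64(-177.4), np.float64(0.078), 3), (np.float64(-160.8), np.float64(0.035), 115))
pred 198.04889685013256 seen [np.float64(182.6), np.float64(199.2)]
t 9.1667 fit [1.90741e+02 6.70810e+01 5.00000e-02] w now rad/s 1.1611294809295118 th 201.87763261735049
probe r,az 0.09037337275708517 264.0367137768566 z 0.19741831837118803 rot [2.232 2.21  0.   ]
0.000 -0.000 0.001 0 0 0 0;0.000 -0.000 0.001 0 0 0 0;0.000 -0.000 0.001 0 0 0 0;0.000 -0.000 0.001 0 0 0 0;0.000 -0.000 0.001 0 0 0 0
0.000 0.000 0.000 0 0 0 0;0.000 0.000 0.000 0 0 0 0;0.000 0.000 0.000 0 0 0 0;0.000 0.000 0.000 0 0 0 0;0.000 0.000 0.000 0 0 0 0
0.000 0.000 0.000 0 0 0 0;-0.000 0.005 0.000 0 0 0 0;-0.000 0.016 0.000 0 0 0 0;0.001 0.026 0.000 0 0 0 0;0.002 0.036 0.000 0 0 0 0
0.003 0.010 0.000 0 0 0 0;0.006 0.019 0.000 0 0 0 0;0.011 0.028 0.000 0 0 0 0;0.016 0.037 0.000 0 0 0 0;0.022 0.045 0.000 0 0 0 0
```

>>> {"fn": "drive_tool", "kwargs": {"rows": "0 0 0 0 0 0 0;0 0 0 0 0 0 0;0 0 0 0 0 0 0;0 0 0 0 0 0 0;0 0 0 0 0 0 0"}}

```text
clock: 9.58
ee_pos: [0.5786, -0.0594, 0.1973]
tool_rot: [-2.232, -2.211, -0.0]
force: [0.3, 0.3, -1.9]
grip_width: 0.0337
finger_force: 48.6
```

>>> {"fn": "drive_tool", "kwargs": {"rows": "0 0 0 0 0 0 0;0 0 0 0 0 0 0;0 0 0 0 0 0 0;0 0 0 0 0 0 0"}}

```text
clock: 9.92
ee_pos: [0.5786, -0.0594, 0.1973]
tool_rot: [-2.232, -2.211, -0.0]
force: [0.6, -0.8, -1.7]
grip_width: 0.0332
finger_force: 48.6
```

```bash
python3 plan.py 3 scene 264
```

```text
((np.float64(-111.6), np.float64(0.093), 316), (np.float64(-111.6), np.float64(0.035), 121))
pred 250.85587253876977 seen [np.float64(248.4), np.float64(248.4)]
t 9.9667 fit [1.90595e+02 6.57620e+01 8.60000e-02] w now rad/s 1.0563276456343544 th 251.59981722287554
probe r,az 0.09031578193413523 264.0137184570989 z 0.19733291521134205 rot [-2.232 -2.211 -0.   ]
0.000 0.000 0.000 0 0 0 0;0.000 0.000 0.000 0 0 0 0;0.000 0.005 0.000 0 0 0 0;-0.000 0.015 0.000 0 0 0 0;0.001 0.024 0.000 0 0 0 0
0.002 0.009 0.000 0 0 0 0;0.004 0.019 0.000 0 0 0 0;0.007 0.027 0.000 0 0 0 0;0.011 0.036 0.000 0 0 0 0;0.015 0.044 0.000 0 0 0 0
0.005 0.008 0.000 0 0 0 0;0.011 0.015 0.000 0 0 0 0;0.017 0.022 0.000 0 0 0 0;0.023 0.028 0.000 0 0 0 0;0.030 0.033 0.000 0 0 0 0
```

>>> {"fn": "drive_tool", "kwargs": {"rows": "0 0 0 0 0 0 0;0 0.001 0 0 0 0 0;0 0.006 0 0 0 0 0;0 0.015 0 0 0 0 0;0.001 0.024 0 0 0 0 0"}}

```text
clock: 10.38
ee_pos: [0.5986, -0.059, 0.1974]
tool_rot: [2.232, 2.21, 0.0]
force: [-0.9, -0.2, -1.4]
grip_width: 0.0336
finger_force: 48.5
```

>>> {"fn": "drive_tool", "kwargs": {"rows": "0.002 0.009 0 0 0 0 0;0.004 0.019 0 0 0 0 0;0.007 0.027 0 0 0 0 0;0.011 0.036 0 0 0 0 0;0.015 0.044 0 0 0 0 0"}}

```text
clock: 10.8
ee_pos: [0.6339, -0.0467, 0.1972]
tool_rot: [-2.232, -2.211, -0.0]
force: [0.1, 0.1, -2.6]
grip_width: 0.0337
finger_force: 48.5
```

>>> {"fn": "drive_tool", "kwargs": {"rows": "0.005 0.008 0 0 0 0 0;0.011 0.015 0 0 0 0 0;0.017 0.022 0 0 0 0 0;0.023 0.028 0 0 0 0 0;0.03 0.033 0 0 0 0 0"}}

```text
clock: 11.22
ee_pos: [0.6602, -0.0229, 0.1973]
tool_rot: [-2.232, -2.211, -0.0]
force: [-0.7, 0.2, -1.4]
grip_width: 0.0334
finger_force: 48.5
```

```bash
python3 plan.py 3 scene
```

```text
((np.float64(-37.8), np.float64(0.092), 459), (np.float64(-67.6), np.float64(0.03), 52))
pred 323.3346399724128 seen [np.float64(322.2), np.float64(292.4)]
t 11.2667 fit [1.90595e+02 6.57620e+01 8.60000e-02] w now rad/s 0.9447444493812981 th 326.04695237398573
probe r,az 0.08922122104990587 324.5521466505377 z 0.19731241170378055 rot [-2.231e+00 -2.212e+00 -1.000e-03]
0.009 0.007 0.000 0 0 0 0;0.017 0.011 0.000 0 0 0 0;0.025 0.014 0.000 0 0 0 0;0.034 0.017 0.000 0 0 0 0;0.042 0.019 0.000 0 0 0 0
0.008 0.001 0.000 0 0 0 0;0.017 0.002 0.000 0 0 0 0;0.025 0.002 0.000 0 0 0 0;0.034 0.002 0.000 0 0 0 0;0.042 0.000 0.000 0 0 0 0
0.008 -0.002 0.000 0 0 0 0;0.016 -0.004 0.000 0 0 0 0;0.023 -0.007 0.000 0 0 0 0;0.031 -0.010 0.000 0 0 0 0;0.038 -0.014 0.000 0 0 0 0
```

Tracking is good: predicted 323.3°, orange mask 322.2°, probe 324.6°. Continuing.

>>> {"fn": "drive_tool", "kwargs": {"rows": "0.009 0.007 0 0 0 0 0;0.017 0.011 0 0 0 0 0;0.025 0.014 0 0 0 0 0;0.034 0.017 0 0 0 0 0;0.042 0.019 0 0 0 0 0"}}

```text
clock: 11.68
ee_pos: [0.6755, 0.011, 0.1973]
tool_rot: [-2.232, -2.211, -0.0]
force: [-0.1, 0.7, -1.1]
grip_width: 0.0336
finger_force: 48.5
```

>>> {"fn": "drive_tool", "kwargs": {"rows": "0.008 0.001 0 0 0 0 0;0.017 0.002 0 0 0 0 0;0.025 0.002 0 0 0 0 0;0.034 0.002 0 0 0 0 0;0.042 0 0 0 0 0 0"}}

```text
clock: 12.1
ee_pos: [0.6756, 0.0444, 0.1973]
tool_rot: [-2.232, -2.211, -0.0]
force: [-0.0, -0.3, -1.8]
grip_width: 0.0332
finger_force: 48.5
```

>>> {"fn": "drive_tool", "kwargs": {"rows": "0.008 -0.002 0 0 0 0 0;0.016 -0.004 0 0 0 0 0;0.023 -0.007 0 0 0 0 0;0.031 -0.01 0 0 0 0 0;0.038 -0.014 0 0 0 0 0"}}

```text
clock: 12.52
ee_pos: [0.6644, 0.0748, 0.1974]
tool_rot: [-2.232, -2.211, -0.0]
force: [-0.3, -0.3, -1.7]
grip_width: 0.0334
finger_force: 48.5
```

```bash
python3 plan.py 3 scene
```

```text
((np.float64(28.7), np.float64(0.093), 442), (np.float64(43.2), np.float64(0.037), 46))
pred 390.20420121629746 seen [np.float64(388.7), np.float64(403.2)]
t 12.5667 fit [1.90595e+02 6.57620e+01 8.60000e-02] w now rad/s 0.8449481354819373 th 392.6300035674566
probe r,az 0.0885595369817523 31.199380801520668 z 0.197428173493184 rot [-2.230e+00 -2.212e+00 -1.000e-03]
0.010 -0.005 0.001 0 0 0 0;0.016 -0.009 0.001 0 0 0 0;0.022 -0.015 0.001 0 0 0 0;0.027 -0.020 0.001 0 0 0 0;0.032 -0.026 0.001 0 0 0 0
0.004 -0.006 0.000 0 0 0 0;0.008 -0.013 0.000 0 0 0 0;0.012 -0.019 0.000 0 0 0 0;0.015 -0.026 0.000 0 0 0 0;0.017 -0.033 0.000 0 0 0 0
0.002 -0.007 0.000 0 0 0 0;0.004 -0.014 0.000 0 0 0 0;0.005 -0.021 0.000 0 0 0 0;0.005 -0.029 0.000 0 0 0 0;0.005 -0.036 0.000 0 0 0 0
```

>>> {"fn": "drive_tool", "kwargs": {"rows": "0.009 -0.005 0 0 0 0 0;0.016 -0.009 0 0 0 0 0;0.022 -0.015 0 0 0 0 0;0.027 -0.02 0 0 0 0 0;0.032 -0.026 0 0 0 0 0"}}

```text
clock: 12.98
ee_pos: [0.6437, 0.1004, 0.1973]
tool_rot: [-2.232, -2.211, -0.0]
force: [0.0, 0.4, -1.0]
grip_width: 0.0332
finger_force: 48.5
```

>>> {"fn": "drive_tool", "kwargs": {"rows": "0.004 -0.006 0 0 0 0 0;0.008 -0.013 0 0 0 0 0;0.012 -0.019 0 0 0 0 0;0.015 -0.026 0 0 0 0 0;0.017 -0.033 0 0 0 0 0"}}

```text
clock: 13.4
ee_pos: [0.6173, 0.1141, 0.1973]
tool_rot: [-2.232, -2.211, -0.0]
force: [-0.3, 0.2, -2.3]
grip_width: 0.0336
finger_force: 48.5
```

>>> {"fn": "drive_tool", "kwargs": {"rows": "0.002 -0.007 0 0 0 0 0;0.004 -0.014 0 0 0 0 0;0.005 -0.021 0 0 0 0 0;0.005 -0.029 0 0 0 0 0;0.005 -0.036 0 0 0 0 0"}}

```text
clock: 13.82
ee_pos: [0.5884, 0.1181, 0.1973]
tool_rot: [-2.232, -2.211, 0.0]
force: [0.2, 0.5, -2.0]
grip_width: 0.0334
finger_force: 48.5
```

```bash
python3 plan.py 3 scene
```

```text
((np.float64(85.3), np.float64(0.091), 378), (np.float64(65.5), np.float64(0.037), 46))
pred 450.01012135747175 seen [np.float64(445.3), np.float64(425.5)]
t 13.8667 fit [1.90595e+02 6.57620e+01 8.60000e-02] w now rad/s 0.7556936186520612 th 452.179678611819
probe r,az 0.08767394309213355 90.2741491718481 z 0.19737243446743727 rot [-2.232e+00 -2.211e+00  1.000e-03]
0.002 -0.011 0.000 0 0 0 0;0.001 -0.018 0.000 0 0 0 0;-0.000 -0.025 0.000 0 0 0 0;-0.002 -0.031 0.000 0 0 0 0;-0.004 -0.038 0.000 0 0 0 0
-0.003 -0.006 0.000 0 0 0 0;-0.005 -0.012 0.000 0 0 0 0;-0.009 -0.018 0.000 0 0 0 0;-0.012 -0.024 0.000 0 0 0 0;-0.016 -0.029 0.000 0 0 0 0
-0.004 -0.005 0.000 0 0 0 0;-0.009 -0.010 0.000 0 0 0 0;-0.013 -0.014 0.000 0 0 0 0;-0.018 -0.019 0.000 0 0 0 0;-0.023 -0.023 0.000 0 0 0 0
```

```bash
python3 - <<'E'
import json
o=json.load(open('obs.json'));o+=[[11.217,322],[12.517,388],[12.517,388],[13.817,444.5],[13.817,444.5],[13.817,444.5]];json.dump(o,open('obs.json','w'))
E
python3 plan.py 3
```

```text
t 13.8667 fit [1.90796e+02 6.58190e+01 9.60000e-02] w now rad/s 0.7206818200792365 th 446.8125000576266
probe r,az 0.08767394309213355 90.2741491718481 z 0.19737243446743727 rot [-2.232e+00 -2.211e+00  1.000e-03]
0.003 0.000 0.000 0 0 0 0;0.003 -0.007 0.000 0 0 0 0;0.002 -0.013 0.000 0 0 0 0;0.001 -0.020 0.000 0 0 0 0;-0.001 -0.026 0.000 0 0 0 0
-0.002 -0.006 0.000 0 0 0 0;-0.004 -0.012 0.000 0 0 0 0;-0.006 -0.018 0.000 0 0 0 0;-0.009 -0.024 0.000 0 0 0 0;-0.012 -0.029 0.000 0 0 0 0
-0.003 -0.005 0.000 0 0 0 0;-0.007 -0.010 0.000 0 0 0 0;-0.011 -0.015 0.000 0 0 0 0;-0.015 -0.020 0.000 0 0 0 0;-0.019 -0.024 0.000 0 0 0 0
```

>>> {"fn": "drive_tool", "kwargs": {"rows": "0.002 -0.001 0 0 0 0 0;0.003 -0.007 0 0 0 0 0;0.002 -0.013 0 0 0 0 0;0.001 -0.02 0 0 0 0 0;-0.001 -0.026 0 0 0 0 0"}}

```text
clock: 14.28
ee_pos: [0.5676, 0.1175, 0.1973]
tool_rot: [-2.232, -2.211, 0.0]
force: [-0.4, -0.1, -1.7]
grip_width: 0.0335
finger_force: 48.5
```

>>> {"fn": "drive_tool", "kwargs": {"rows": "-0.002 -0.006 0 0 0 0 0;-0.004 -0.012 0 0 0 0 0;-0.006 -0.018 0 0 0 0 0;-0.009 -0.024 0 0 0 0 0;-0.012 -0.029 0 0 0 0 0"}}

```text
clock: 14.7
ee_pos: [0.5444, 0.1078, 0.1974]
tool_rot: [2.232, 2.211, -0.0]
force: [0.5, -0.5, -1.3]
grip_width: 0.0333
finger_force: 48.5
```

```bash
python3 plan.py 3 top
```

```text
(None, (np.float64(118.5), np.float64(0.03), 394))
pred 479.88354521765757 seen [np.float64(478.5)]
t 14.75 fit [1.90887e+02 6.59480e+01 9.70000e-02] w now rad/s 0.6572454867687602 th 481.19705079424443
probe r,az 0.08864587536975792 119.81923707257897 z 0.19732479386988205 rot [ 2.232e+00  2.210e+00 -1.000e-03]
-0.003 -0.008 0.000 0 0 0 0;-0.007 -0.013 0.000 0 0 0 0;-0.011 -0.018 0.000 0 0 0 0;-0.015 -0.022 0.000 0 0 0 0;-0.019 -0.026 0.000 0 0 0 0
-0.004 -0.004 0.000 0 0 0 0;-0.009 -0.008 0.000 0 0 0 0;-0.014 -0.011 0.000 0 0 0 0;-0.019 -0.014 0.000 0 0 0 0;-0.024 -0.017 0.000 0 0 0 0
-0.005 -0.003 0.000 0 0 0 0;-0.010 -0.005 0.000 0 0 0 0;-0.015 -0.007 0.000 0 0 0 0;-0.021 -0.009 0.000 0 0 0 0;-0.026 -0.010 0.000 0 0 0 0
```

>>> {"fn": "drive_tool", "kwargs": {"rows": "-0.003 -0.008 0 0 0 0 0;-0.007 -0.013 0 0 0 0 0;-0.011 -0.018 0 0 0 0 0;-0.015 -0.022 0 0 0 0 0;-0.019 -0.026 0 0 0 0 0"}}

```text
clock: 15.17
ee_pos: [0.5238, 0.0927, 0.1974]
tool_rot: [2.232, 2.21, 0.0]
force: [0.3, -0.4, -2.1]
grip_width: 0.0337
finger_force: 48.5
```

>>> {"fn": "drive_tool", "kwargs": {"rows": "-0.004 -0.004 0 0 0 0 0;-0.009 -0.008 0 0 0 0 0;-0.014 -0.011 0 0 0 0 0;-0.019 -0.014 0 0 0 0 0;-0.024 -0.017 0 0 0 0 0"}}

```text
clock: 15.58
ee_pos: [0.5101, 0.0736, 0.1974]
tool_rot: [2.232, 2.211, 0.0]
force: [0.4, -0.2, -1.7]
grip_width: 0.0332
finger_force: 48.5
```

```bash
python3 plan.py 4 scene
```

```text
((np.float64(150.9), np.float64(0.089), 357), (np.float64(149.1), np.float64(0.034), 79))
pred 511.3366385745901 seen [np.float64(510.9), np.float64(509.1)]
t 15.6333 fit [1.91037e+02 6.61820e+01 1.00000e-01] w now rad/s 0.5951954026019293 th 511.97180527881005
probe r,az 0.08902295276098432 151.57504489466893 z 0.19729516037234682 rot [ 2.233e+00  2.210e+00 -1.000e-03]
-0.005 -0.004 0.000 0 0 0 0;-0.010 -0.006 0.000 0 0 0 0;-0.015 -0.008 0.000 0 0 0 0;-0.020 -0.010 0.000 0 0 0 0;-0.026 -0.011 0.000 0 0 0 0
-0.005 -0.001 0.000 0 0 0 0;-0.010 -0.002 0.000 0 0 0 0;-0.016 -0.003 0.000 0 0 0 0;-0.021 -0.003 0.000 0 0 0 0;-0.026 -0.003 0.000 0 0 0 0
-0.005 0.000 0.000 0 0 0 0;-0.010 0.000 0.000 0 0 0 0;-0.015 0.001 0.000 0 0 0 0;-0.020 0.002 0.000 0 0 0 0;-0.025 0.003 0.000 0 0 0 0
-0.005 0.001 0.000 0 0 0 0;-0.009 0.003 0.000 0 0 0 0;-0.014 0.004 0.000 0 0 0 0;-0.018 0.006 0.000 0 0 0 0;-0.023 0.008 0.000 0 0 0 0
```

>>> {"fn": "drive_tool", "kwargs": {"rows": "-0.005 -0.004 0 0 0 0 0;-0.01 -0.006 0 0 0 0 0;-0.015 -0.008 0 0 0 0 0;-0.02 -0.01 0 0 0 0 0;-0.026 -0.011 0 0 0 0 0"}}

```text
clock: 16.05
ee_pos: [0.5011, 0.053, 0.1973]
tool_rot: [-2.232, -2.211, -0.0]
force: [0.0, -0.7, -1.5]
grip_width: 0.0336
finger_force: 48.5
```

>>> {"fn": "drive_tool", "kwargs": {"rows": "-0.005 -0.001 0 0 0 0 0;-0.01 -0.002 0 0 0 0 0;-0.016 -0.003 0 0 0 0 0;-0.021 -0.003 0 0 0 0 0;-0.026 -0.003 0 0 0 0 0"}}

```text
clock: 16.47
ee_pos: [0.4986, 0.0321, 0.1973]
tool_rot: [-2.232, -2.211, 0.0]
force: [0.8, -0.0, -1.7]
grip_width: 0.0338
finger_force: 48.5
```

>>> {"fn": "drive_tool", "kwargs": {"rows": "-0.005 0 0 0 0 0 0;-0.01 0 0 0 0 0 0;-0.015 0.001 0 0 0 0 0;-0.02 0.002 0 0 0 0 0;-0.025 0.003 0 0 0 0 0"}}

```text
clock: 16.88
ee_pos: [0.501, 0.0121, 0.1974]
tool_rot: [2.232, 2.211, 0.0]
force: [-0.2, -0.8, -1.9]
grip_width: 0.0335
finger_force: 48.5
```

```bash
python3 plan.py 1 scene; python3 - <<'E'
from h import *
a,d=read_camera('scene');save('t.png',cv2.resize(a[120:290,230:400],(600,600),interpolation=2))
E
```

```text
((np.float64(-166.7), np.float64(0.088), 383), (np.float64(-161.5), np.float64(0.035), 108))
pred 552.0439873291851 seen [np.float64(553.3), np.float64(558.5)]
t 16.9333 fit [1.90653e+02 6.55210e+01 9.40000e-02] w now rad/s 0.5431459666457323 th 557.2168010824889
probe r,az 0.08896326095955465 192.3777876672889 z 0.19729396585115716 rot [ 2.233  2.21  -0.   ]
-0.014 0.003 0.000 0 0 0 0;-0.019 0.005 0.000 0 0 0 0;-0.023 0.007 0.000 0 0 0 0;-0.028 0.009 0.000 0 0 0 0;-0.032 0.011 0.000 0 0 0 0
```

View pics/t.png

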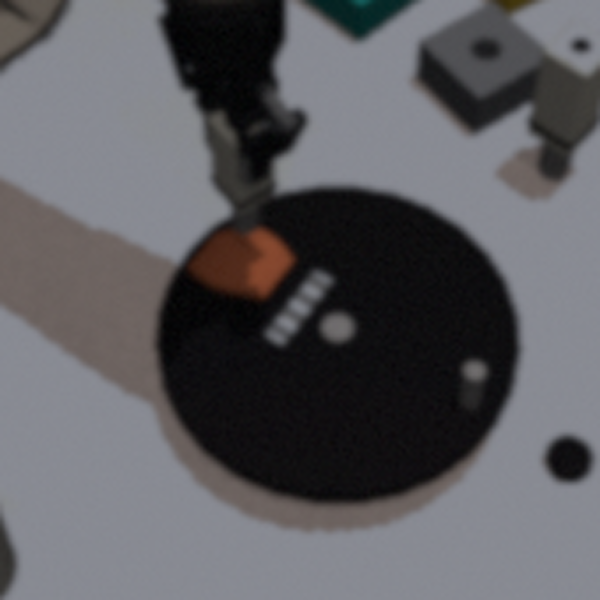

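The crop shows the nose tip at (245,228), just over the sherd (245,262), with the post opposite at (475,370). A quick ray check of nose against post, with time standing still.

```bash
python3 - <<'E'
from h import *
f=170/600
s=state();print(s['clock'],s['ee_pos'])
n=onz('scene',[[230+245*f,120+229*f]],.119)[0][:2];p=onz('scene',[[230+475*f,120+370*f]],.105)[0][:2]
q=p-C;print('nose',n,'post',p,np.hypot(*q),np.degrees(np.arctan2(q[1],q[0])));cr=C-q/np.hypot(*q)*.09;print('crown',cr,'nose-crown mm',(n-cr)*1e3,'TCPnose-crown',(np.array(s['ee_pos'])[:2]+[0,.003]-cr)*1e3)
E
```

```text
16.9833 [0.50099651 0.0118016  0.19729837]
nose [0.50610953 0.01143237] post [0.69914448 0.06931898] 0.11680440173513904 17.90946984051501
crown [0.50236108 0.00572375] nose-crown mm [3.74845005 5.70861882] TCPnose-crown [-1.36456353  9.07784923]
```

The nose was within 1 cm of the crown even after the camera pauses, over about 6.7 s of following. Raising the probe.

>>> {"fn": "drive_tool", "kwargs": {"rows": "0 0 -0.03 0 0 0 0;0 0 -0.07 0 0 0 0;0 0 -0.11 0 0 0 0;0 0 -0.15 0 0 0 0;0 0 -0.18 0 0 0 0"}}

```text
clock: 17.4
ee_pos: [0.5011, 0.0128, 0.3441]
tool_rot: [2.231, 2.21, 0.002]
force: [1.0, 0.6, -1.5]
grip_width: 0.0336
finger_force: 48.5
```

>>> {"fn": "drive_tool", "kwargs": {"rows": "0 0 -0.01 0 0 0 0;0 0 -0.01 0 0 0 0;0 0 -0.01 0 0 0 0;0 0 -0.01 0 0 0 0;0 0 -0.01 0 0 0 0"}}

```text
clock: 17.82
ee_pos: [0.5003, 0.0124, 0.3478]
tool_rot: [-2.231, -2.21, 0.002]
force: [-0.6, 0.5, -2.4]
grip_width: 0.0336
finger_force: 48.5
```

```bash
python3 - <<'E'
from h import *
s=state();print(s['clock'],s['ee_pos'],s['tool_rot'],s['grip_width'],s['finger_force'])
if s['ee_pos'][2]>.32 and s['finger_force']>20: print(finish_job())
E
```

```text
17.8167 [0.50032604 0.01243934 0.34782414] [-2.23092901 -2.20955309  0.00247039] 0.03356109550241221 48.54840338230133
the job is handed in; nothing more can be done
None
```

The job is handed in at 17.8 s, verdict not shown: I pushed the plate to about 1.2 rad/s, followed the sherd's crown for about 6.5 s with the nose an estimated 1 cm or less to the side and 33 mm above it, and finished with the probe upright in the gripper, nose about 27 cm up.

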